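Press a glued candle holder in the toggle-clamp jig

TASK

The metal dish on the wooden candle holder has just been glued on: lay the holder flat in the nest of the pressing jig, dish up, and let go of it; then swing the toggle clamp's handle down over centre until it stays locked by itself with the pad on the dish. Take the gripper off the clamp and leave it locked for at least two seconds, then swing the handle back until the clamp is fully open again, and leave the holder lying flat in the nest. Do not push the candle, the pot or the tin about.

Things in the scene. Friction and masses are not known exactly. Their poses are not given: they have to be found in the camera images.
- holder: wooden candle holder, an oblong block 46 (its x) x 90 (its y) x 30 mm high, with a flat round metal dish 40 mm across and 4 mm high glued on the middle of its top; 0.08 to 0.15 kg. Origin: centre of its underside, z up. It starts loose on the bench, dish up; the two ends are alike.
- jig: pressing jig fixed to the bench: white-faced board 18 mm thick, 210 (x) x 310 mm (y -190 to +120), with a steel toggle clamp in the middle, the nest on the -y side and the clamp's handle on the +y side. Origin on the bench under the clamp's bracket, z up. Bracket: 36 mm wide in x, y -29 to +51, up to z = 90 mm.
- light_bar (a point): middle of the underside of the work-light bar that passes over the handle, at x = 0, y = 65, z = 297 mm of the jig. Bar: 210 mm along x, 45 mm along y, 27 mm high, on one 18 mm post at x = 90 mm. No room for an upright gripper above the handle: lean the gripper's back outwards (to +y) 30 to 45 degrees, fingers down and in towards the clamp.
- press_pivot (a point): pivot of the hold-down arm, at x = 0, y = -15, z = 85 mm of the jig. The arm is 105 mm long. Clamp open: it stands up (top near y = 0, z = 195 mm), its pad pointing to -y as far as y = -40 mm. Locked: it lies level over the nest.
- nest (a point): middle of the nest's floor (top of the board), at x = 0, y = -120, z = 18 mm of the jig; its axes are the jig's. The holder lies here with its long side along y, between four L-shaped aluminium corner stops 14 mm high, 3 mm play on every side; the long sides are free over their middle 70 mm for the fingers.
- handle_hinge (a point): pivot of the clamp's handle, at x = 0, y = 36, z = 83 mm of the jig; the handle turns about the jig's x axis.
- handle_grip (a point): middle of the black cross-bar on the end of the clamp's stirrup-shaped handle, 90 mm from the pivot. The bar lies along the jig's x, round, 16 mm thick, between two 10 mm side rods 68 mm apart, open for 45 mm behind it. Open (joint 0) the handle rises at 62 degrees above level towards +y, bar 162 mm above the bench; locked it is level, pointing to +y, bar at 83 mm.
- clamp_handle (a joint): angle of the clamp's handle: 0 = fully open (handle and arm up), 1.076 = end stop, locked (handle level). From about 0.8 the sprung pad presses on a holder in the nest; dead centre is 0.966: let go before it and the handle springs back, past it it snaps to the stop and stays. Takes some 12 N at the cross-bar to pass, either way. Stays open by itself.
- press_pad: sprung rubber pad, 18 mm across, at the end of the clamp's hold-down arm. Origin at the arm's pivot.
- candle: bystander: white pillar candle, 66 mm across, 122 mm high; origin under its centre.
- pot: bystander: terracotta pot, 84 mm across, 75 mm high; origin under its centre.
- tin: bystander: round metal tin, 76 mm across, 46 mm high; origin under its centre.
Things that resemble listed ones, but are neither listed nor needed, are in the scene too. Several things look just like the holder: the one meant starts farthest to the robot's right.

How it is judged:
By the outcome, as a careful person would: the job done as asked, in the order asked, and still so for the second after the job is handed in, with the robot touching nothing.
It also fails if it takes over 72 s, if anything falls off the work surface, if the arm or the gripper's body presses on something with over 40 N, if the wrist force passes 120 N, or if a joint passes its speed limit or range.

ROBOT

A 7-joint arm with a two-finger parallel gripper is mounted at the origin on the work surface. World frame = base frame: x ahead of the robot, y to its left, z up, the work surface at z = 0. Lengths are in m, angles in rad, forces in N, time in s.
With the tool pointing down it reaches from about 0.425 to 0.975 m from the base axis. Payload 16.7 kg.
Tool frame: the origin (TCP) lies midway between the tips of the shut fingers; the grasp point (between the pads) lies 19 mm behind it (tcp_to_grasp is the distance from the TCP to the grasp point, in m); x points along the fingers, y is the direction in which the jaws open and shut, and the axes are right-handed (so a half turn about x gives the same grasp; the last joint's range is limited). The gripper opens to 85 mm and grips with 20 to 120 N. Pads are 22 mm wide; open, the fingers measure 114 mm over their backs; the gripper's body (76 mm by 85 mm) begins 54 mm behind the grasp point. The pads swing forward as they close: fully open they stand 13 mm farther back than shut.
Start: joints at [0.958, 0.426, 0.074, 1.606, -0.034, 1.111, -0.067], TCP at [0.302, -0.604, 0.231] pointing down, gripper open.
Joint ranges: [-2.85, 2.85], [-0.5, 2.14], [-1.23, 1.37], [0.21, 2.46], [-1.02, 4.16], [0.16, 2.05], [-2.73, 2.73]. Speed limits (rad/s): [1.89, 1.89, 2.39, 2.39, 3.01, 3.01, 3.01].

INTERFACE

Orientations are given as a 3x3 rotation matrix whose columns are the frame's x, y, z axes.
In Python, from cell import * gives the robot as it stands. The module is installed in compiled form; this text tells all that it offers.
- The arm moves only by the shell command python3 -m inch 'ROWS' [FORCE]. ROWS is JSON, a list that holds one entry, the list of rows, each a list of 5 numbers: the shift along the tool's x, y, z in cm, then the turn about the tool's x in rad, then the opening, from -1 (shut) to 1 (fully open). A call has 1 to 10 rows; each row is the pose to reach, as a shift and turn from the pose commanded when the call began, along the tool's axes at that moment; what a row does not reach only later rows make up. A row lasts 1/10 s, in which the tool goes at most 50 mm and 8.59 degrees, less where a joint would pass 70% of its speed; a pose out of reach is approached as far as the arm can. A call with a gripper value outside its range is refused whole. The fingers move at their own pace and stop on an object; FORCE is the grip in N (left out, the last holds). Time passes only in rows, so rows that repeat a pose let the fingers close. It gives the time, the measured TCP pose, the force and the opening at its end, in the units of the state.
- sense(): the state, without advancing time (a new reading comes with each control period).
- snapshot(name): name is "side" or "top"; returns (picture, depth): 480x640x3 uint8, red, green, blue; 480x640 float32, m along the optical axis (not along the pixel's ray), 0 where there is no reading.
- get_calibration(name): a dict with "camera_matrix" (3x3 intrinsics, pixels), "pose" (4x4, takes a point from camera to world coordinates). Camera axes: x right, y down, z forward; pixel columns grow to the right and rows downward; lengths in m; the calibration is good to about 2 mm. A picture is of the moment at which its call begins. get_calibration takes no time and is no camera call.
- close_job(): hands the job in, once; it reports no verdict.
The state is a dict: "time_s": time; "joints": joint angles; "joint_vel": joint speeds; "effort": joint torques, N m; "tcp_pos": TCP position; "tcp_rot": TCP orientation; "force": force on the tool from outside, world axes, zero at the start; "wrist_torque": the same for the moment, N m; "opening": finger opening in m.
Only numpy, scipy, OpenCV 4.12 (cv2) and the standard library are available. Lean on these libraries where they do the work, as an engineer would, in place of code of your own. Each camera call takes 0.05 s, during which the arm holds its last target.

## Working session

There is one attempt and no reset: what is moved stays moved. The work goes in short steps, Python scripts to look and compute and a shell command to move; the robot and the scene stay as the last step left them, time stands still between calls to the robot, and variables do not carry over. Pictures are saved under pics/ and viewed, and the job is handed in when it is done.

```bash
mkdir -p pics
python3 - <<'E'
from cell import *
import cv2,numpy as np
for n in("side","top"):
    p,d=snapshot(n);cv2.imwrite(f"pics/{n}0.png",p[:,:,::-1]);np.savez(f"pics/{n}0.npz",p=p,d=d)
    c=get_calibration(n);print(n,c["camera_matrix"].tolist(),c["pose"].round(4).tolist())
s=sense();print(s)
E
```

```text
side [[521.7637398649213, 0.0, 314.1360273491073], [0.0, 521.7637398649213, 242.34885361928883], [0.0, 0.0, 1.0]] [[-0.7746, -0.4279, 0.4658, -0.1243], [-0.6325, 0.5179, -0.576, 0.798], [0.0052, -0.7407, -0.6718, 1.0816], [0.0, 0.0, 0.0, 1.0]]
top [[434.47026460599, 0.0, 322.603848623471], [0.0, 434.47026460599, 231.87769186840285], [0.0, 0.0, 1.0]] [[-0.0159, -0.9882, 0.1523, 0.3354], [-0.9995, 0.0114, -0.0308, 0.036], [0.0287, -0.1527, -0.9878, 1.2163], [0.0, 0.0, 0.0, 1.0]]
{'time_s': 0.1, 'joints': array([ 0.95754618,  0.42665289,  0.07387937,  1.60651418, -0.03412008,
        1.11079729, -0.06706032]), 'joint_vel': array([-0.00014563, -0.00176055, -0.00064468, -0.00212957,  0.00096118,
        0.00033563,  0.00055666]), 'effort': array([ 5.51572622e-03, -9.51530313e+01,  3.76979560e+00, -4.64401245e+01,
        1.93912955e-02,  6.58488992e-03,  8.68770894e-05]), 'tcp_pos': array([ 0.30174303, -0.60340919,  0.23070518]), 'tcp_rot': array([[-5.58223880e-04,  4.47283532e-01, -8.94392045e-01],
       [ 9.61306505e-04, -8.94391531e-01, -4.47283875e-01],
       [-9.99999382e-01, -1.10946943e-03,  6.92941414e-05]]), 'force': array([-0.06678047, -0.1000637 ,  0.58063512]), 'wrist_torque': array([-0.043183  ,  0.00385687, -0.01001562]), 'opening': 0.08536864573198436}
```

View pics/side0.png

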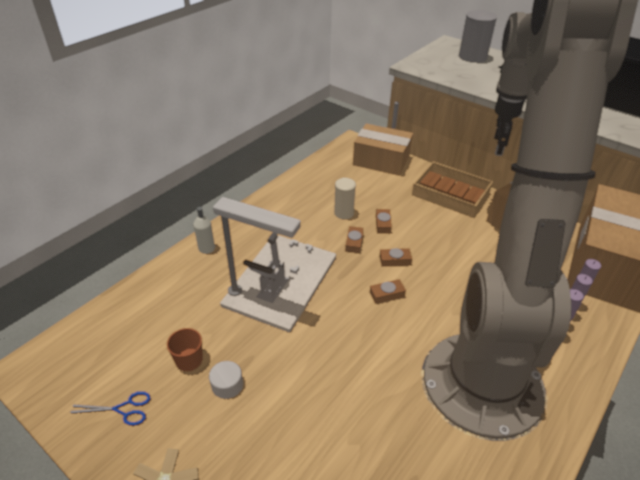

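View pics/top0.png

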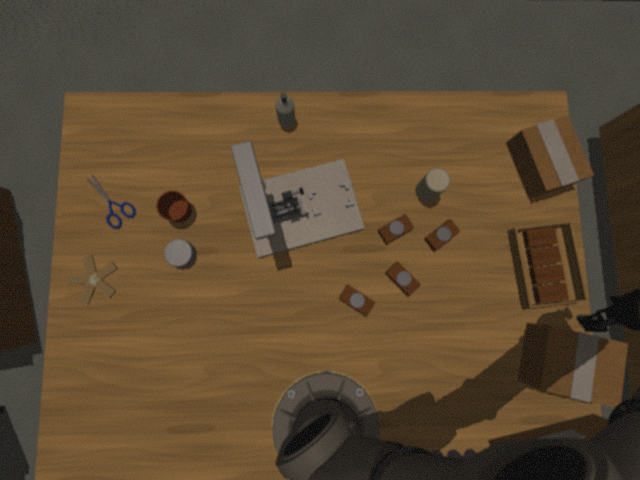

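Top view: jig board at about (300,208), work-light bar at (253,190), candle (437,181), pot (174,207), tin (180,253). Possible holders in the top view are (442,235), (396,229), (403,278), (357,300) and the dishless blocks in the tray at (547,265). Robot's right is image right, so of the dished holders I choose (442,235). I'll check it in a crop and measure it.

```bash
cat > h.py <<'E'
import numpy as np,cv2
from cell import *
def cal(n):
    c=get_calibration(n);return np.array(c["camera_matrix"]),np.array(c["pose"])
def ray(n,uv,z):
    K,P=cal(n);uv=np.atleast_2d(uv).astype(float)
    r=np.c_[(uv[:,0]-K[0,2])/K[0,0],(uv[:,1]-K[1,2])/K[1,1],np.ones(len(uv))]@P[:3,:3].T
    o=P[:3,3];t=(z-o[2])/r[:,2];return o+r*t[:,None]
def proj(n,X):
    K,P=cal(n);X=np.atleast_2d(X);c=(X-P[:3,3])@P[:3,:3];q=c@K.T;return q[:,:2]/q[:,2:]
def cloud(n,d):
    K,P=cal(n);v,u=np.mgrid[:480,:640]
    c=np.stack([(u-K[0,2])/K[0,0]*d,(v-K[1,2])/K[1,1]*d,d],-1)
    return c@P[:3,:3].T+P[:3,3]
def crop(p,u0,v0,u1,v1,f,name):
    cv2.imwrite(name,cv2.resize(np.ascontiguousarray(p[v0:v1,u0:u1,::-1]),None,fx=f,fy=f,interpolation=cv2.INTER_CUBIC))
E
python3 - <<'E'
from h import *
T=np.load("pics/top0.npz");S=np.load("pics/side0.npz")
crop(T["p"],380,160,480,260,5,"pics/c1.png");crop(T["p"],225,130,375,265,5,"pics/c2.png");crop(S["p"],200,190,360,330,5,"pics/c3.png")
C=cloud("top",T["d"])
for uv in[(442,235),(396,229),(403,278),(357,300),(437,181),(174,207),(180,253),(253,190),(330,200),(500,300)]:print(uv,C[uv[1],uv[0]].round(3))
hsv=cv2.cvtColor(T["p"],cv2.COLOR_RGB2HSV)
# holder tops by height
z=C[...,2]
m=((z>0.02)&(z<0.05)).astype(np.uint8)
cs,_=cv2.findContours(m,cv2.RETR_EXTERNAL,cv2.CHAIN_APPROX_NONE)
for c in cs:
    if cv2.contourArea(c)>150:
        X=ray("top",c[:,0,:],0.03)[:,:2].astype(np.float32)
        print(cv2.boundingRect(c),cv2.minAreaRect(X))
w=((z>0.008)&(z<0.028)&(hsv[...,1]<60)).astype(np.uint8)
cs,_=cv2.findContours(w,cv2.RETR_EXTERNAL,cv2.CHAIN_APPROX_NONE)
for c in cs:
    if cv2.contourArea(c)>1000:
        X=ray("top",c[:,0,:],0.018)[:,:2].astype(np.float32);r=cv2.minAreaRect(X)
        print("board",r,cv2.boxPoints(r).tolist())
E
```

```text
(442, 235) [ 0.505 -0.332  0.034]
(396, 229) [ 0.523 -0.204  0.036]
(403, 278) [ 0.388 -0.218  0.035]
(357, 300) [ 0.331 -0.091  0.034]
(437, 181) [ 0.636 -0.3    0.121]
(174, 207) [0.598 0.416 0.006]
(180, 253) [0.463 0.384 0.043]
(253, 190) [0.564 0.153 0.322]
(330, 200) [ 0.611 -0.024  0.021]
(500, 300) [ 0.324 -0.495  0.   ]
(491, 415, 113, 30) ((-0.012201130390167236, -0.5814840793609619), (0.013674422167241573, 0.3089861571788788), 11.547442436218262)
(281, 382, 88, 50) ((0.05892502889037132, 0.000997111201286316), (0.22633233666419983, 0.12136498093605042), 88.61966705322266)
(520, 323, 16, 61) ((0.18549518287181854, -0.5462944507598877), (0.019357530400156975, 0.16093958914279938), 75.26561737060547)
(339, 284, 36, 32) ((0.33250775933265686, -0.08997997641563416), (0.09002947062253952, 0.046129290014505386), 56.293540954589844)
(534, 282, 35, 21) ((0.3436555564403534, -0.6263570785522461), (0.0465063638985157, 0.09045541286468506), 5.9428791999816895)
(531, 264, 34, 20) ((0.39538317918777466, -0.621436357498169), (0.04610733315348625, 0.08972058445215225), 5.800076007843018)

[... 1146 characters left out ...]
37, 28, 60) ((0.7026270627975464, -0.5766042470932007), (0.1822768896818161, 0.021791409701108932), 17.24394989013672)
board ((0.05105516314506531, 0.0027557313442230225), (0.17971579730510712, 0.27367469668388367), 5.616793155670166) [[-0.05176420137286186, 0.13014128804206848], [-0.024978406727313995, -0.1422194242477417], [0.15387453138828278, -0.12462982535362244], [0.127088725566864, 0.14773088693618774]]
board ((0.5914997458457947, 0.057672761380672455), (0.20781414210796356, 0.3073115050792694), 14.846977233886719) [[0.4516892433166504, 0.17957353591918945], [0.530434250831604, -0.11747796088457108], [0.731310248374939, -0.06422801315784454], [0.6525652408599854, 0.23282349109649658]]
```

Run:
```python
from h import *
T=np.load("pics/top0.npz");S=np.load("pics/side0.npz")
a=cv2.resize(T["p"][215:315,500:600,::-1],(400,400),interpolation=cv2.INTER_CUBIC)
b=cv2.resize(T["p"][160:260,380:480,::-1],(400,400),interpolation=cv2.INTER_CUBIC)
cv2.imwrite("pics/c4.png",np.hstack([a,b]))
```

```text
(no output)
```

View pics/c4.png

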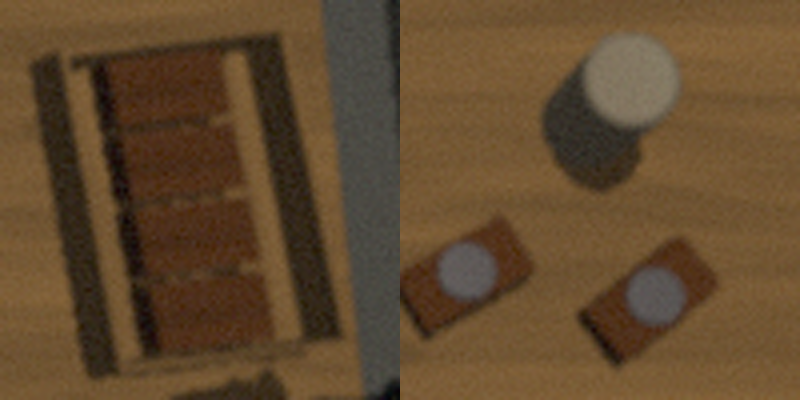

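View pics/c2.png

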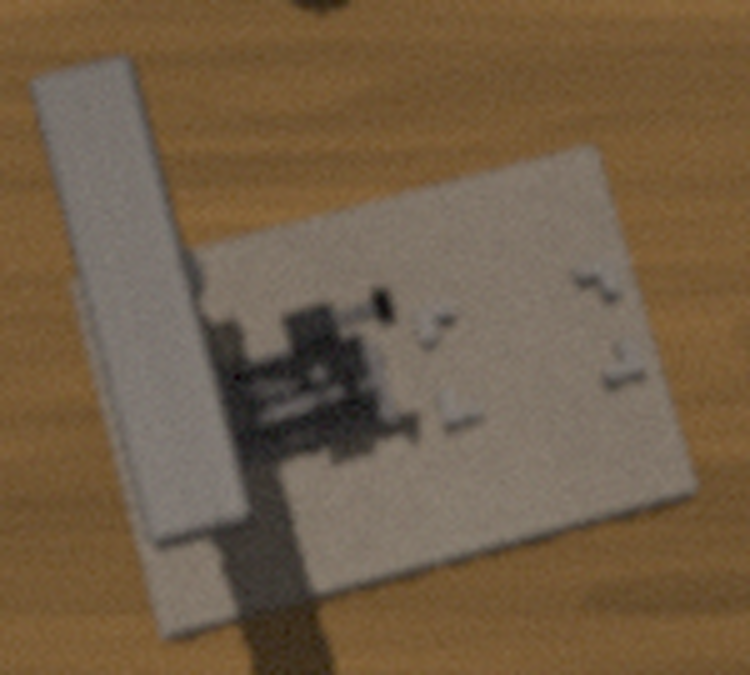

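View pics/c3.png

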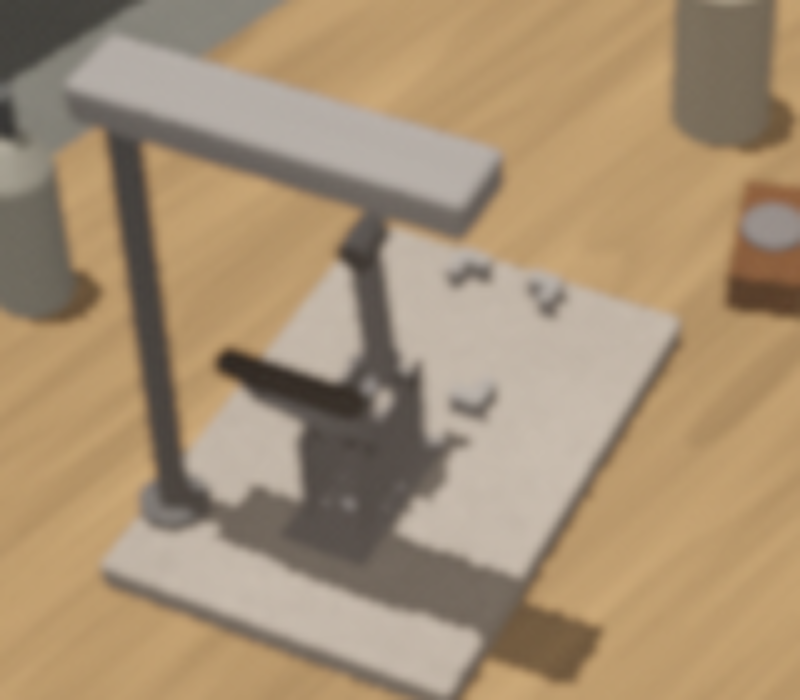

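Run:
```python
from h import *
for n in("top","side"):
    Z=np.load(f"pics/{n}0.npz");C=cloud(n,Z["d"]);hsv=cv2.cvtColor(Z["p"],cv2.COLOR_RGB2HSV)
    a=np.radians(14.85);R=np.array([[np.cos(a),-np.sin(a)],[np.sin(a),np.cos(a)]])
    O=np.array([.5825,.0915]);L=(C[...,:2]-O)@R
    v=np.isfinite(C[...,2])&(Z["d"]>0)
    # board plane pts
    b=v&(np.abs(L[...,0])<.13)&(L[...,1]>-.22)&(L[...,1]<.15)&(C[...,2]>.010)&(C[...,2]<.025)
    print(n,"board z",np.median(C[...,2][b&(L[...,0]<-.05)]))
    m=(b&(hsv[...,1]<90)).astype(np.uint8)
    m=cv2.morphologyEx(m,cv2.MORPH_CLOSE,np.ones((5,5)))
    cs,_=cv2.findContours(m,cv2.RETR_EXTERNAL,cv2.CHAIN_APPROX_NONE);c=max(cs,key=cv2.contourArea)
    X=ray(n,c[:,0,:],.018)[:,:2];q=(X-O)@R
    for nm,s,ax in(("x-",(q[:,0]<-.09)&(q[:,1]>-.17)&(q[:,1]<.1),0),("x+",(q[:,0]>.09)&(q[:,1]>-.17)&(q[:,1]<0),0),("y-",(q[:,1]<-.17)&(abs(q[:,0])<.09),1),("y+",(q[:,1]>.10)&(abs(q[:,0])<.09),1)):
        if s.sum()>8:
            f=np.polyfit(q[s,1-ax],q[s,ax],1);print(nm,s.sum(),"med",np.median(q[s,ax]).round(4),"slope",f[0].round(4))
    st=v&(np.abs(L[...,0])<.05)&(L[...,1]>-.185)&(L[...,1]<-.05)&(C[...,2]>.026)&(C[...,2]<.04)
    print("stops",st.sum());
    k,lab,stt,ce=cv2.connectedComponentsWithStats(st.astype(np.uint8))
    for i in range(1,k):
        if stt[i,4]>3:
            vv,uu=np.where(lab==i);w=(ray(n,np.c_[uu,vv],.032)[:,:2]-O)@R;print(stt[i],w.mean(0).round(4),w.min(0).round(4),w.max(0).round(4))
```

```text
top board z 0.01842259180932493
x- 94 med -0.1019 slope -0.0015
x+ 57 med 0.105 slope -0.0004
y- 60 med -0.1884 slope -0.0015
y+ 114 med 0.1173 slope 0.004
stops 172
[340 181   9   8  43] [ 0.0277 -0.1691] [ 0.0157 -0.1779] [ 0.0366 -0.1562]
[308 190   8   9  41] [ 0.0275 -0.0703] [ 0.0155 -0.0838] [ 0.0363 -0.0618]
[346 197   8   9  44] [-0.0241 -0.1692] [-0.0329 -0.1777] [-0.0114 -0.1564]
[312 207  10   8  44] [-0.0238 -0.0707] [-0.033  -0.0837] [-0.0114 -0.0619]
side board z 0.01836677405700682
x- 70 med -0.104 slope 0.0034
x+ 10 med 0.1049 slope 0.1957
y- 61 med -0.1859 slope 0.0134
y+ 61 med 0.125 slope 0.0
stops 117
[290 240   9   7  36] [ 0.0266 -0.1665] [ 0.0152 -0.1777] [ 0.0363 -0.1475]
[306 244   7   8  35] [-0.024  -0.1668] [-0.0339 -0.1779] [-0.0122 -0.1514]
[290 265  10   8  40] [-0.0242 -0.0679] [-0.0342 -0.084 ] [-0.0118 -0.0553]
```

Crops: the block at top-view (442,235) has a round grey dish. The tray blocks at (547,265) have none, so the choice stands. The stops and board give a consistent jig pose (yaw 14.85°, nest at about (0.615,-0.024)). Next I'll refine the holder pose from the dish and the block outline.

Run:
```python
from h import *
T=np.load("pics/top0.npz");C=cloud("top",T["d"]);hsv=cv2.cvtColor(T["p"],cv2.COLOR_RGB2HSV)
z=C[...,2]
sub=np.zeros(z.shape,bool);sub[212:258,418:468]=1
d=sub&(hsv[...,1]<70)&(z>.025);v,u=np.where(d)
print("dish",d.sum(),ray("top",[[u.mean(),v.mean()]],.034))
t=sub&(z>.026)
v,u=np.where(t);X=ray("top",np.c_[u,v],.030)[:,:2]
print("top",X.mean(0));w,V=np.linalg.eigh(np.cov(X.T));print(V[:,1],np.degrees(np.arctan2(V[1,1],V[0,1])),np.sqrt(w*12))
S=np.load("pics/side0.npz");hs=cv2.cvtColor(S["p"],cv2.COLOR_RGB2HSV)
for c in [(384,217)]:
    s2=np.zeros(z.shape,bool);s2[205:228,370:398]=1
    d=s2&(hs[...,1]<70);v,u=np.where(d);print("side",u.mean(),v.mean(),ray("side",[[u.mean(),v.mean()]],.034),d.sum())
print(proj("side",[[.508,-.334,.034]]))
s=sense();R=s["tcp_rot"];yaw=np.arctan2(R[1,1],R[0,1]);print("tool y az",np.degrees(yaw))
```

```text
dish 161 [[ 0.50890381 -0.33618288  0.034     ]]
top [ 0.50942371 -0.33543167]
[-0.599451    0.80041145] 126.83058882800887 [0.04800543 0.09124888]
side 383.5 216.5 [[ 0.5098261 -0.334248   0.034    ]] 82
[[383.93934697 216.7721062 ]]
tool y az -63.4304510661204
```

```bash
python3 -m inch '[[[0,-14.7,-30.5,-0.8,1],[0,-14.7,-30.5,-1.749,1],[5,-14.7,-30.5,-1.749,1],[10,-14.7,-30.5,-1.749,1],[10,-14.7,-30.5,-1.749,1],[10,-14.7,-30.5,-1.749,1],[10,-14.7,-30.5,-1.749,1],[10,-14.7,-30.5,-1.749,1],[10,-14.7,-30.5,-1.749,1],[10,-14.7,-30.5,-1.749,1]]]' 40
python3 -c "
from h import *
s=sense();R=s['tcp_rot'];print(s['joints'].round(2),np.degrees(np.arctan2(R[1,1],R[0,1])))"
```

```text
time_s: 1.1
tcp_pos: [0.5091, -0.3349, 0.1306]
tcp_rot: [[-0.001, 0.921, 0.39], [0.001, 0.39, -0.921], [-1.0, -0.001, -0.001]]
force: [-0.6, -0.7, 0.2]
opening: 0.0853
[ 0.74  0.45 -0.34  1.83  0.18  0.9   0.72] 22.945257408551264
```

```bash
python3 -m inch '[[[0,0,0,-0.242,1],[0,0,0,-0.242,1],[0,0,0,-0.242,1],[0,0,0,-0.242,1]]]'
python3 - <<'E'
from h import *
s=sense();R=s['tcp_rot'];print(s['joints'].round(2),np.degrees(np.arctan2(R[1,1],R[0,1])))
d=np.array([.509,-.3355,.003])-s['tcp_pos'];print("tool cm",(R.T@d*100).round(2))
p,_=snapshot("top");crop(p,380,160,480,260,6,"pics/g1.png")
E
```

```text
time_s: 1.5
tcp_pos: [0.5087, -0.3358, 0.1311]
tcp_rot: [[-0.0, 0.807, 0.59], [0.0, 0.59, -0.807], [-1.0, -0.0, -0.0]]
force: [0.7, 0.8, -1.0]
opening: 0.0856
[ 0.78  0.45 -0.39  1.83  0.21  0.9   0.93] 36.18733251330641
tool cm [ 1.281e+01  4.000e-02 -1.000e-02]
```

View pics/g1.png

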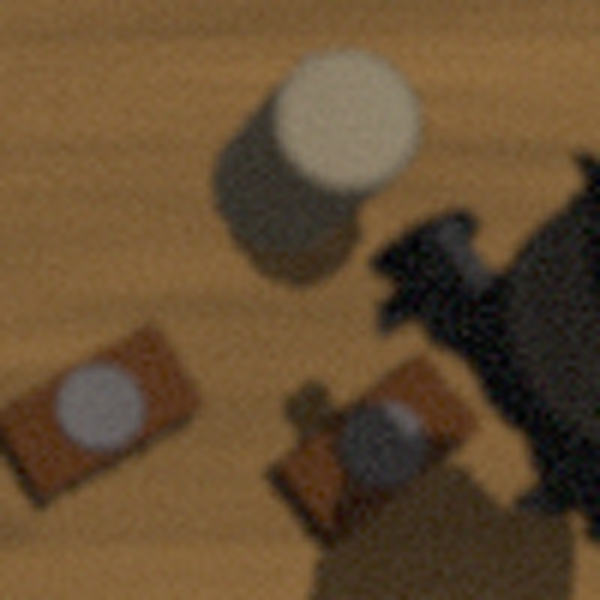

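The crop shows the chosen holder at about (385,445) under the gripper, with the candle at (345,120) well clear. Descending and gripping.

```bash
python3 -m inch '[[[5,0,0,-0.01,1],[10,0,0,-0.01,1],[12.8,0,0,-0.01,1],[12.8,0,0,-0.01,1],[12.8,0,0,-0.01,-1],[12.8,0,0,-0.01,-1],[12.8,0,0,-0.01,-1],[12.8,0,0,-0.01,-1],[12.8,0,0,-0.01,-1],[12.8,0,0,-0.01,-1]]]' 40
python3 -m inch '[[[0,0,0,0,-1],[0,0,0,0,-1],[-5,0,0,0,-1],[-10,0,0,0,-1],[-13,0,0,0,-1],[-13,0,0,0,-1],[-13,0,0,0,-1]]]' 40
```

```text
time_s: 2.55
tcp_pos: [0.5101, -0.3365, 0.0055]
tcp_rot: [[0.003, 0.799, 0.601], [-0.002, 0.601, -0.799], [-1.0, 0.001, 0.003]]
force: [-1.5, 1.7, 9.4]
opening: 0.0455
time_s: 3.25
tcp_pos: [0.5092, -0.3363, 0.1349]
tcp_rot: [[0.002, 0.799, 0.601], [-0.002, 0.601, -0.799], [-1.0, 0.001, 0.003]]
force: [-0.8, 0.5, -2.1]
opening: 0.0455
```

Run:
```python
from h import *
s=sense();print(s['tcp_pos'],s['opening'],s['force'])
p,d=snapshot("side");crop(p,340,150,440,250,5,"pics/g2.png")
p2,d2=snapshot("top");crop(p2,380,160,480,260,5,"pics/g3.png")
a=cv2.imread("pics/g2.png");b=cv2.imread("pics/g3.png");cv2.imwrite("pics/g4.png",cv2.resize(np.hstack([a,b]),(800,400)))
R=s['tcp_rot']
az=np.arctan2(R[1,1],R[0,1]);print("turn",az-np.radians(14.85))
t=np.array([.6149,-.0238,.16]);print("tool cm",(R.T@(t-s['tcp_pos'])*100).round(2))
```

```text
[ 0.50920706 -0.33625266  0.13487871] 0.045455553733357204 [-0.82674121  0.54362089 -2.1462055 ]
turn 0.38518341481339713
tool cm [ -2.55  27.22 -18.62]
```

View pics/g4.png

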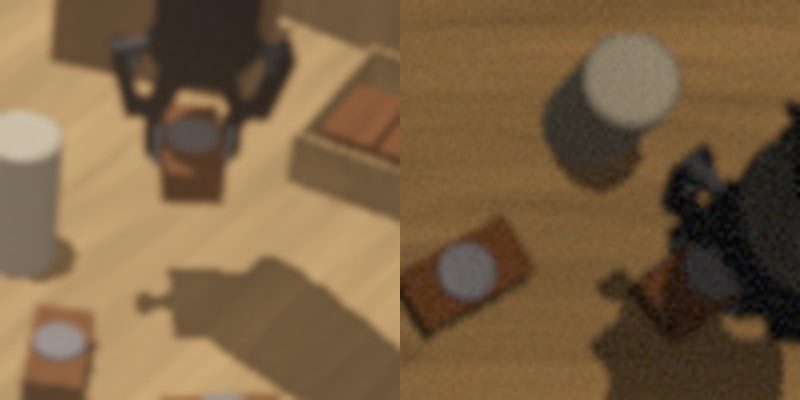

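```bash
python3 -m inch '[[[-2.5,0,0,0,-1],[-2.5,9,-6,0.13,-1],[-2.5,18,-12,0.25,-1],[-2.5,27.2,-18.6,0.385,-1],[-2.5,27.2,-18.6,0.385,-1],[-2.5,27.2,-18.6,0.385,-1],[-2.5,27.2,-18.6,0.385,-1],[-2.5,27.2,-18.6,0.385,-1],[-2.5,27.2,-18.6,0.385,-1],[-2.5,27.2,-18.6,0.385,-1]]]'
python3 - <<'E'
from h import *
s=sense();R=s['tcp_rot']
az=np.arctan2(R[1,1],R[0,1]);print("turn",az-np.radians(14.85),s['joints'].round(2),s['opening'])
t=np.array([.6149,-.0238,.06]);print("tool cm",(R.T@(t-s['tcp_pos'])*100).round(2))
for n in("side","top"):
    p,d=snapshot(n);np.savez(f"pics/{n}1.npz",p=p,d=d)
    crop(p,*((200,150,360,300) if n=="side" else (225,120,385,270)),4,f"pics/n_{n}.png")
E
```

```text
time_s: 4.35
tcp_pos: [0.6139, -0.023, 0.157]
tcp_rot: [[-0.002, 0.966, 0.259], [0.0, 0.259, -0.966], [-1.0, -0.002, -0.001]]
force: [0.1, -0.8, -1.7]
opening: 0.0454
turn 0.002380227728797757 [ 0.26  0.43 -0.42  1.79  0.21  0.96  0.02] 0.04543358020491184
tool cm [9.7  0.09 0.11]
```

View pics/n_side.png

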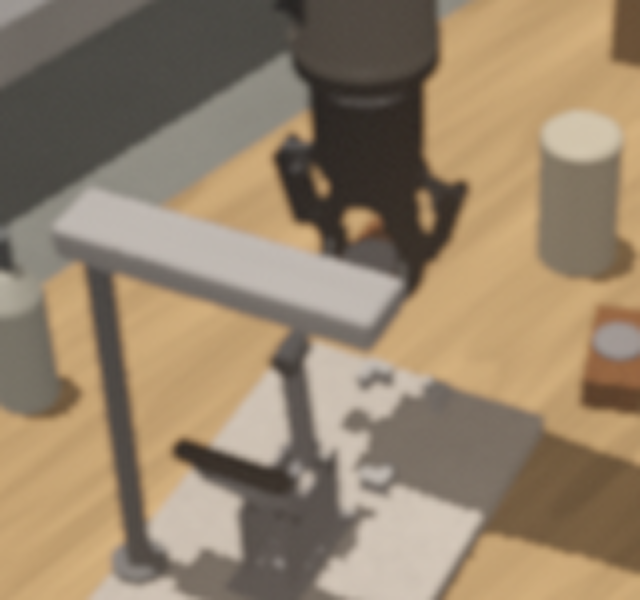

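View pics/n_top.png

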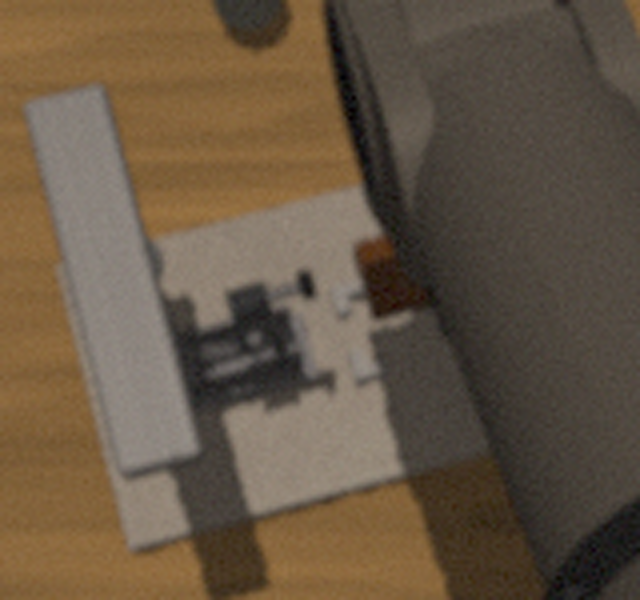

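```bash
python3 -m inch '[[[5,0.1,0.2,0.002,-1],[9.7,0.1,0.2,0.002,-1],[9.7,0.1,0.2,0.002,-1],[9.7,0.1,0.2,0.002,-1]]]'
python3 - <<'E'
from h import *
s=sense();R=s['tcp_rot'];print(s['tcp_pos'])
p,d=snapshot("top");crop(p,290,170,370,230,8,"pics/m_top.png")
C=cloud("top",d)
a=np.radians(14.85);Rj=np.array([[np.cos(a),-np.sin(a)],[np.sin(a),np.cos(a)]]);N=np.array([.6149,-.0238])
hsv=cv2.cvtColor(p,cv2.COLOR_RGB2HSV)
L=(C[...,:2]-N)@Rj
m=(abs(C[...,2]-.085)<.008)&(abs(L[...,0])<.04)&(L[...,1]<.08)&(L[...,1]>-.06)&(hsv[...,1]>110)
print(m.sum())
if m.sum(): print(L[m].min(0),L[m].max(0),np.percentile(L[m],[2,98],axis=0),np.median(C[...,2][m]))
E
```

```text
time_s: 4.85
tcp_pos: [0.6157, -0.0262, 0.0617]
tcp_rot: [[-0.002, 0.967, 0.254], [0.0, 0.254, -0.967], [-1.0, -0.002, -0.0]]
force: [1.1, -0.6, 0.6]
opening: 0.0452
[ 0.61565798 -0.0261581   0.0616844 ]
137
[-0.02279808  0.00900043] [0.02054075 0.04254337] [[-0.02229497  0.01316527]
 [ 0.01809456  0.04129   ]] 0.08672591882909986
```

View pics/m_top.png

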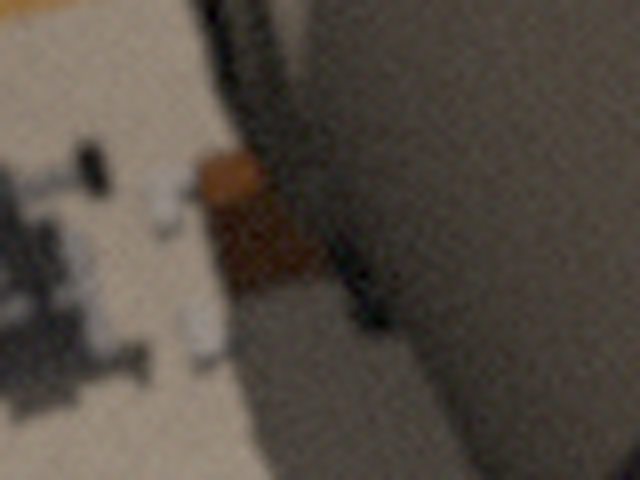

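```bash
python3 -m inch '[[[2,0,-0.1,0,-1],[3,0,-0.1,0,-1],[3.7,0,-0.1,0,-1],[3.7,0,-0.1,0,-1],[3.7,0,-0.1,0,-1]]]'
python3 - <<'E'
from h import *
p,d=snapshot("side");crop(p,230,190,350,290,6,"pics/m2.png")
E
```

```text
time_s: 5.4
tcp_pos: [0.6162, -0.0244, 0.0251]
tcp_rot: [[0.001, 0.967, 0.255], [-0.0, 0.255, -0.967], [-1.0, 0.001, 0.0]]
force: [-0.4, 0.2, -0.8]
opening: 0.0451
```

View pics/m2.png

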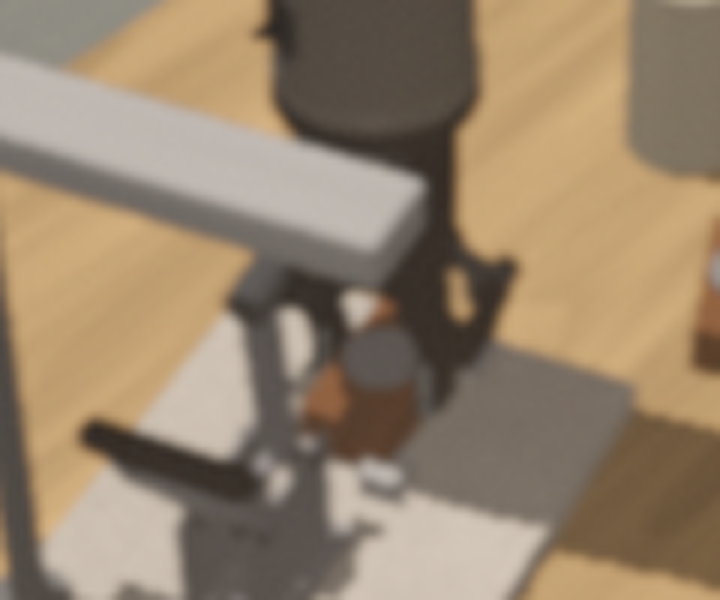

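```bash
python3 -m inch '[[[0.1,0,0,0,-1],[0.1,0,0,0,0.3],[0.1,0,0,0,1],[0.1,0,0,0,1],[0.1,0,0,0,1],[-5,0,0,0,1],[-10,0,0,0,1],[-15,0,0,0,1],[-20,0,0,0,1],[-25,0,0,0,1]]]'
python3 -m inch '[[[-4,0,5,0,1],[-8,0,10,0,1],[-8,0,15,0,1],[-8,0,20,0,1],[-8,0,20,0,1],[-8,0,20,0,1]]]'
python3 - <<'E'
from h import *
s=sense();print(s['joints'].round(2),s['force'])
P=[]
for n in("side","top"):
    p,d=snapshot(n);np.savez(f"pics/{n}2.npz",p=p,d=d)
    crop(p,*((200,190,360,330) if n=="side" else (225,130,385,270)),2.5,f"pics/q_{n}.png");P.append(cv2.imread(f"pics/q_{n}.png"))
    C=cloud(n,d);hsv=cv2.cvtColor(p,cv2.COLOR_RGB2HSV)
    a=np.radians(14.85);Rj=np.array([[np.cos(a),-np.sin(a)],[np.sin(a),np.cos(a)]]);N=np.array([.6149,-.0238])
    L=(C[...,:2]-N)@Rj
    m=(C[...,2]>.040)&(C[...,2]<.058)&(abs(L[...,0])<.035)&(abs(L[...,1])<.06)
    print(n,m.sum(),L[m].mean(0),np.percentile(L[m],[1,99],axis=0).round(4).tolist(),"z",np.percentile(C[...,2][m],[10,50,90]).round(4))
    X=C[m];A=np.c_[X[:,:2],np.ones(len(X))];mm=abs(X[:,2]-np.median(X[:,2]))<.0025;print("slope",np.linalg.lstsq(A[mm],X[mm,2],rcond=None)[0][:2])
cv2.imwrite("pics/q.png",np.hstack(P))
E
```

```text
time_s: 6.45
tcp_pos: [0.6153, -0.0243, 0.2757]
tcp_rot: [[0.0, 0.967, 0.255], [0.0, 0.255, -0.967], [-1.0, 0.0, 0.0]]
force: [0.9, 0.7, 0.7]
opening: 0.0854
time_s: 7.05
tcp_pos: [0.6666, -0.2226, 0.3526]
tcp_rot: [[-0.001, 0.968, 0.25], [-0.001, 0.25, -0.968], [-1.0, -0.001, 0.001]]
force: [-1.2, -0.0, -0.8]
opening: 0.0858
[ 0.47  0.42 -0.35  1.36  0.15  1.38  0.37] [-1.2191566  -0.01467301 -0.77309321]
side 384 [-0.00149628  0.00603474] [[-0.023, -0.0434], [0.0233, 0.0471]] z [0.044  0.0489 0.0536]
slope [ 0.0044409  -0.00079226]
top 546 [0.0002166  0.00028383] [[-0.0217, -0.0441], [0.0238, 0.0441]] z [0.0455 0.0494 0.0536]
slope [0.00214334 0.0051716 ]
```

View pics/q.png

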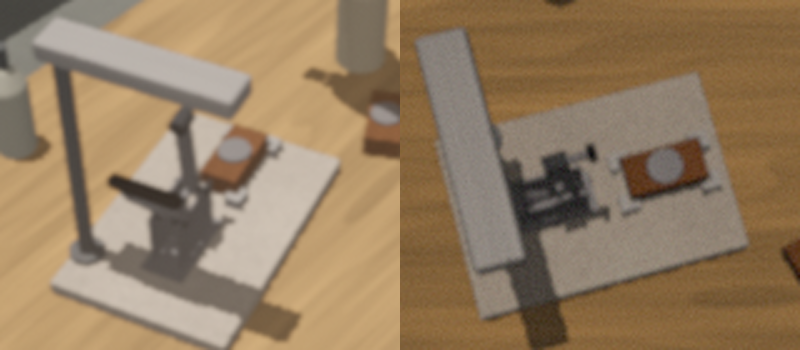

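Placement check: the holder lies between the four stops, centred within 1 mm and level, with the dish up at (235,150) in the left crop and (665,165) in the right. The rows cannot tilt the tool directly. I'll check the free space on the right and see what the interface does at the edge of the reach.

Run:
```python
from h import *
Z=np.load("pics/side2.npz");C=cloud("side",Z["d"])
m0=(Z["d"]>0)
for y0 in np.arange(-.5,-1.6,-.1):
    m=m0&(C[...,1]<y0)&(C[...,1]>y0-.1)
    r=[]
    for x0 in np.arange(-.2,1.0,.2):
        k=m&(C[...,0]>x0)&(C[...,0]<x0+.2);r.append(np.percentile(C[...,2][k],99).round(2) if k.sum()>5 else None)
    print(round(y0,1),r)
```

```text
-0.5 [np.float64(0.17), np.float64(0.01), np.float64(0.05), np.float64(0.05), np.float64(0.1), np.float64(0.01)]
-0.6 [np.float64(0.17), np.float64(0.17), np.float64(0.05), np.float64(0.05), np.float64(0.11), np.float64(0.1)]
-0.7 [np.float64(0.17), np.float64(0.17), np.float64(0.05), np.float64(0.05), np.float64(0.11), np.float64(0.01)]
-0.8 [None, None, None, None, None, None]
-0.9 [None, None, None, None, None, None]
-1.0 [None, None, None, None, None, None]
-1.1 [None, None, None, None, None, None]
-1.2 [np.float64(0.04), np.float64(0.04), np.float64(0.04), np.float64(-0.12), np.float64(0.04), np.float64(0.04)]
-1.3 [np.float64(-0.02), np.float64(0.04), np.float64(0.04), np.float64(-0.13), np.float64(0.04), np.float64(0.04)]
-1.4 [None, np.float64(0.04), np.float64(0.04), None, np.float64(0.04), np.float64(0.04)]
-1.5 [None, np.float64(0.26), np.float64(0.26), None, None, np.float64(0.11)]
```

```bash
python3 -m inch '[[[0,-5,0,0,1],[-5,-10,0,0,1],[-10,-15,5,0,1],[-10,-20,10,0,1],[-10,-25,15,0,1],[-10,-30,20,0,1],[-10,-32,25,0,1],[-10,-32,28,0,1],[-10,-32,28,0,1],[-10,-32,28,0,1]]]'
python3 - <<'E'
from h import *
s=sense();print(s['joints'].round(2),s['force'])
E
```

```text
time_s: 8.15
tcp_pos: [0.4276, -0.572, 0.4532]
tcp_rot: [[-0.0, 0.967, 0.254], [-0.0, 0.254, -0.967], [-1.0, -0.001, 0.0]]
force: [0.4, 0.3, 0.6]
opening: 0.0854
[ 0.95  0.41 -0.17  1.16  0.07  1.58  1.05] [0.42542622 0.30104679 0.56613883]
```

```bash
python3 -m inch '[[[0,-5,0,0,1],[0,-10,0,0,1],[0,-15,5,0,1],[0,-20,5,0,1],[0,-24,5,0,1],[0,-24,5,0,1],[0,-24,5,0,1]]]'
python3 -m inch '[[[0,0,5,0,1],[0,0,10,0,1],[0,0,15,0,1],[0,0,20,0,1],[0,0,25,0,1],[0,0,30,0,1],[0,0,35,0,1]]]'
python3 - <<'E'
from h import *
s=sense();print(s['joints'].round(2),s['force'])
E
```

```text
time_s: 8.85
tcp_pos: [0.2085, -0.6795, 0.4535]
tcp_rot: [[0.0, 0.967, 0.253], [0.0, 0.253, -0.967], [-1.0, 0.0, -0.0]]
force: [-0.1, 0.6, -0.2]
opening: 0.0854
time_s: 9.55
tcp_pos: [0.26, -0.8617, 0.4383]
tcp_rot: [[-0.03, 0.963, 0.269], [0.012, 0.269, -0.963], [-0.999, -0.026, -0.019]]
force: [-4.7, -1.2, -0.6]
opening: 0.0852
[ 1.23  0.9  -0.19  0.36  0.18  1.91  1.45] [-4.74608364 -1.23615978 -0.5769081 ]
```

```bash
python3 -m inch '[[[0,0,5,0,1],[0,0,10,0,1],[0,0,15,0,1],[0,0,20,0,1],[0,0,25,0,1],[0,0,30,0,1]]]'
python3 - <<'E'
from h import *
s=sense();print(s['joints'].round(3),s['force'])
E
```

```text
time_s: 10.15
tcp_pos: [0.2863, -0.8754, 0.4185]
tcp_rot: [[-0.032, 0.958, 0.284], [0.007, 0.284, -0.959], [-0.999, -0.028, -0.016]]
force: [74.8, 26.2, 7.3]
opening: 0.085
[ 1.307  1.031 -1.227  0.213  1.148  2.049  1.384] [74.80606747 26.22507403  7.2900993 ]
```

```bash
python3 -m inch '[[[0,0,0,0,1],[0,0,0,0,1]]]'
python3 - <<'E'
from h import *
s=sense();print(s['joints'].round(3),s['joint_vel'].round(2),s['force'])
E
```

```text
time_s: 10.35
tcp_pos: [0.2877, -0.8747, 0.418]
tcp_rot: [[-0.025, 0.957, 0.288], [0.011, 0.289, -0.957], [-1.0, -0.021, -0.017]]
force: [1.2, 0.5, 0.7]
opening: 0.0855
[ 1.308  1.031 -1.227  0.213  1.138  2.048  1.385] [-0.   -0.02  0.    0.   -0.02  0.    0.  ] [1.2077781  0.51643988 0.69768655]
```

```bash
python3 -m inch '[[[0,0,-2,0,1],[0,0,-4,0,1],[0,0,-7,0,1],[0,0,-10,0,1],[0,0,-10,0,1],[0,0,-10,0,1]]]'
python3 - <<'E'
from h import *
s=sense();print(s['joints'].round(3),s['joint_vel'].round(2),s['force'],s['tcp_rot'].round(4))
E
```

```text
time_s: 10.95
tcp_pos: [0.2579, -0.7784, 0.4221]
tcp_rot: [[-0.026, 0.957, 0.287], [0.008, 0.288, -0.958], [-1.0, -0.022, -0.015]]
force: [0.2, -1.0, 0.0]
opening: 0.0856
[ 1.608  0.837 -1.208  0.818  0.818  1.863  1.117] [-0.02  0.04  0.02 -0.05  0.02  0.    0.01] [ 0.24454537 -1.0441764   0.01024246] [[-0.0255  0.9575  0.2873]
 [ 0.008   0.2876 -0.9577]
 [-0.9996 -0.0222 -0.015 ]]
```

Holding shows the 75 N was inertial, since it is 1 N at rest. The orientation reached at the edge of the reach is kept by later commands, so I can lean the tool there. With joint 6 at its upper stop, pushing up should lean the fingers outwards, which is the wanted direction. I'll test that gently.

```bash
cat > st.py <<'E'
from h import *
s=sense();R=s['tcp_rot'];a=np.radians(14.85)
jx=np.array([np.cos(a),np.sin(a),0]);jy=np.array([-np.sin(a),np.cos(a),0])
f=R[:,0]
print("q",s['joints'].round(2),"tilt to -jy deg",np.degrees(np.arctan2(-f@jy,-f[2])).round(1),"to jx",np.degrees(np.arctan2(f@jx,-f[2])).round(1),"F",np.linalg.norm(s['force']).round(1),"tcp",s['tcp_pos'].round(4))
O=np.array([.5842,.0920,0])
print("jig mm",np.round(1000*np.array([(s['tcp_pos']-O)@jx,(s['tcp_pos']-O)@jy,s['tcp_pos'][2]]),1),"tool y in jig",np.round([R[:,1]@jx,R[:,1]@jy,R[2,1]],3))
E
python3 -m inch '[[[-3,0,0,0,1],[-6,0,0,0,1],[-9,0,0,0,1],[-12,0,0,0,1],[-15,0,0,0,1],[-18,0,0,0,1],[-21,0,0,0,1],[-24,0,0,0,1],[-27,0,0,0,1],[-30,0,0,0,1]]]' >/dev/null;python3 st.py
python3 -m inch '[[[-3,0,0,0,1],[-6,0,0,0,1],[-9,0,0,0,1],[-12,0,0,0,1],[-15,0,0,0,1],[-18,0,0,0,1]]]'>/dev/null;python3 st.py
```

```text
q [ 1.17  0.78  0.04  0.38 -0.02  2.05  1.47] tilt to -jy deg -3.1 to jx -1.1 F 0.8 tcp [ 0.2508 -0.7828  0.5434]
jig mm [-546.4 -760.2  543.4] tool y in jig [ 1.     0.021 -0.018]
q [ 1.1   0.77  0.32  0.26 -0.27  2.05  1.49] tilt to -jy deg 4.3 to jx 1.1 F 2.5 tcp [ 0.2794 -0.7792  0.6116]
jig mm [-517.9 -764.   611.6] tool y in jig [0.999 0.041 0.016]
```

```bash
python3 -m inch '[[[-3,0,0,0,1],[-6,0,0,0,1],[-9,0,0,0,1],[-12,0,0,0,1],[-15,0,0,0,1],[-18,0,0,0,1]]]'>/dev/null;python3 st.py
python3 -m inch '[[[-3,0,0,0,1],[-6,0,0,0,1],[-9,0,0,0,1],[-12,0,0,0,1],[-15,0,0,0,1],[-18,0,0,0,1]]]'>/dev/null;python3 st.py
```

```text
q [1.05 0.61 0.05 0.21 0.07 2.05 1.45] tilt to -jy deg 16.4 to jx -1.4 F 0.8 tcp [ 0.2948 -0.714   0.7517]
jig mm [-486.3 -705.   751.7] tool y in jig [ 0.997  0.066 -0.043]
q [ 0.88  0.55  0.95  0.21 -0.64  2.05  1.55] tilt to -jy deg 23.0 to jx -0.9 F 0.9 tcp [ 0.2914 -0.6557  0.8366]
jig mm [-474.6 -647.6  836.6] tool y in jig [ 0.996  0.073 -0.047]
```

```bash
python3 -m inch '[[[-3,0,0,0,1],[-6,0,0,0,1],[-9,0,0,0,1],[-12,0,0,0,1],[-15,0,0,0,1],[-18,0,0,0,1]]]'>/dev/null;python3 st.py
python3 -m inch '[[[-3,0,0,0,1],[-6,0,0,0,1],[-9,0,0,0,1],[-12,0,0,0,1]]]'>/dev/null;python3 st.py
```

```text
q [ 0.74  0.44  1.12  0.21 -0.68  2.05  1.55] tilt to -jy deg 30.8 to jx 0.0 F 1.3 tcp [ 0.2857 -0.5746  0.9255]
jig mm [-459.4 -567.8  925.5] tool y in jig [ 0.995  0.086 -0.05 ]
q [ 0.67  0.33  0.87  0.21 -0.38  2.05  1.51] tilt to -jy deg 34.8 to jx 1.2 F 1.2 tcp [ 0.2683 -0.5223  0.9724]
jig mm [-462.8 -512.8  972.4] tool y in jig [ 0.995  0.092 -0.044]
```

The lean is now about 35° with the back to jig +y. Next I'll compute the roll and the way to a standoff over the handle.

```bash
cat > go.py <<'E'
import sys
from h import *
s=sense();R=s['tcp_rot'];a=np.radians(14.85)
J=np.array([[np.cos(a),-np.sin(a),0],[np.sin(a),np.cos(a),0],[0,0,1]]);O=np.array([.5842,.0920,0])
y=J.T@R[:,1];z=J.T@R[:,2];f=J.T@R[:,0]
a0=np.arctan2(-y[0],z[0]) # y cos a+z sin a has no jx
print("turn options",a0, a0+np.pi,a0-np.pi,"f",f.round(3))
for w in sys.argv[1:]:
    t=np.array([float(v) for v in w.split(",")])/1000
    if len(t)==4: t=t[:3]+f*t[3]   # 4th: extra mm along tool axis
    print(w,"jig",(t*1000).round(1),"tool cm",(R.T@(O+J@t-s['tcp_pos'])*100).round(2))
E
python3 go.py -250,-250,800 -150,210,550 0,211,352 0,78.3,162.5,-250 0,78.3,162.5,19
```

```text
turn options -1.470197341001381 1.671395312588412 -4.611789994591174 f [ 0.017 -0.571 -0.821]
-250,-250,800 jig [-250. -250.  800.] tool cm [ -0.51  24.34 -29.12]
-150,210,550 jig [-150.  210.  550.] tool cm [ -6.11  39.61 -79.88]
0,211,352 jig [  0. 211. 352.] tool cm [ 10.34  55.41 -89.74]
0,78.3,162.5,-250 jig [ -4.2 221.1 367.6] tool cm [  8.47  55.02 -89.72]
0,78.3,162.5,19 jig [  0.3  67.4 146.9] tool cm [ 35.37  55.02 -89.72]
```

```bash
python3 -m inch '[[[0,4,-5,0.15,1],[0,8,-9,0.3,1],[0,12,-14,0.45,1],[0,16,-19,0.6,0.05],[0,20,-24,0.7,0.05],[0,24,-29,0.8,0.05],[0,24,-29,0.8,0.05],[0,24,-29,0.8,0.05],[0,24,-29,0.8,0.05],[0,24,-29,0.8,0.05]]]';python3 st.py;python3 go.py -200,0,700 -150,210,550
```

```text
time_s: 15.75
tcp_pos: [0.3289, -0.3661, 0.8982]
tcp_rot: [[0.159, 0.956, -0.246], [-0.526, -0.129, -0.841], [-0.835, 0.263, 0.483]]
force: [0.6, -2.3, -0.3]
opening: 0.0445
q [-0.52 -0.14  0.69  0.88  0.66  1.97  0.37] tilt to -jy deg 33.3 to jx 1.3 F 2.3 tcp [ 0.3289 -0.3661  0.8982]
jig mm [-364.2 -377.3  898.2] tool y in jig [ 0.891 -0.369  0.263]
turn options -2.0410072760545823 1.1005853775352108 -5.182599929644375 f [ 0.019 -0.549 -0.835]
-200,0,700 jig [-200.    0.  700.] tool cm [ -3.87  -4.51 -45.29]
-150,210,550 jig [-150.  210.  550.] tool cm [ -2.78 -11.75 -70.53]
```

```bash
python3 -m inch '[[[-1,-1,-5,0.1,0.05],[-2,-2,-10,0.2,0.05],[-3,-2,-15,0.3,0.05],[-4,-3,-20,0.4,0.05],[-4,-3,-25,0.5,0.05],[-4,-4,-30,0.6,0.05],[-4,-4.5,-35,0.7,0.05],[-4,-4.5,-40,0.8,0.05],[-4,-4.5,-45,0.9,0.05],[-4,-4.5,-45,1.0,0.05]]]';python3 st.py;python3 go.py -150,210,550
```

```text
time_s: 16.75
tcp_pos: [0.389, 0.0408, 0.6977]
tcp_rot: [[0.15, 0.315, -0.937], [-0.525, -0.778, -0.346], [-0.838, 0.544, 0.049]]
force: [-0.7, -0.6, 0.6]
opening: 0.0449
q [-0.26 -0.12 -0.4   1.38  0.55  2.03 -1.64] tilt to -jy deg 33.1 to jx 0.7 F 1.1 tcp [0.389  0.0408 0.6977]
jig mm [-2.019e+02  5.000e-01  6.977e+02] tool y in jig [ 0.105 -0.832  0.544]
turn options -3.035998821663651 0.10559383192614202 -6.177591475253444 f [ 0.011 -0.546 -0.838]
-150,210,550 jig [-150.  210.  550.] tool cm [  0.99 -24.93  -7.85]
```

```bash
python3 -m inch '[[[0,-4,-1,0.05,0.05],[1,-8,-3,0.1,0.05],[1,-12,-4,0.1,0.05],[1,-16,-5,0.1,0.05],[1,-20,-6,0.1,0.05],[1,-25,-8,0.1,0.05],[1,-25,-8,0.1,0.05],[1,-25,-8,0.1,0.05]]]';python3 st.py;python3 go.py 0,211,352 0,78.3,162.5,-200
```

```text
time_s: 17.55
tcp_pos: [0.3864, 0.2546, 0.5499]
tcp_rot: [[0.149, 0.222, -0.964], [-0.529, -0.806, -0.267], [-0.835, 0.55, -0.003]]
force: [0.4, -0.7, 0.0]
opening: 0.0449
q [-0.47  0.14 -0.64  1.45  0.5   1.99 -2.31] tilt to -jy deg 33.3 to jx 0.6 F 0.8 tcp [0.3864 0.2546 0.5499]
jig mm [-149.5  207.9  549.9] tool y in jig [ 0.008 -0.835  0.55 ]
turn options -3.1338253650120134 0.007767288577779752 -6.2754180186018065 f [ 0.009 -0.55  -0.835]
0,211,352 jig [  0. 211. 352.] tool cm [ 16.5  -11.03 -14.89]
0,78.3,162.5,-200 jig [ -1.8 188.2 329.6] tool cm [ 19.62 -10.35 -14.67]
```

```bash
python3 -m inch '[[[1,-1,-2,-0.15,0.05],[2,-2,-4,-0.3,0.05],[3,-3,-6,-0.45,0.05],[4,-4,-8,-0.6,0.05],[6,-5,-10,-0.75,0.05],[8,-7,-12,-0.9,0.05],[10,-9,-14,-1.05,0.05],[12,-10,-14.8,-1.2,0.05],[13,-10.5,-14.8,-1.35,0.05],[14,-10.5,-14.8,-1.5,0.05]]]'; python3 st.py
python3 -m inch '[[[0,0,0,-0.15,0.05],[0,0,0,-0.3,0.05],[0,0,0,-0.45,0.05],[0,0,0,-0.6,0.05],[0,0,0,-0.75,0.05],[0,0,0,-0.9,0.05],[0,0,0,-1.05,0.05],[0,0,0,-1.2,0.05],[0,0,0,-1.35,0.05],[0,0,0,-1.5,0.05]]]'; python3 st.py;python3 go.py 0,78.3,162.5,-200 0,78.3,162.5,-100 0,78.3,162.5,19
python3 - <<'E'
from h import *
P=[]
for n in("side","top"):
    p,d=snapshot(n)
    crop(p,*((160,130,360,330) if n=="side" else (185,90,385,290)),2,f"pics/r_{n}.png");P.append(cv2.imread(f"pics/r_{n}.png"))
cv2.imwrite("pics/r.png",np.hstack(P))
E
```

```text
time_s: 18.55
tcp_pos: [0.528, 0.3029, 0.3776]
tcp_rot: [[0.152, 0.976, 0.155], [-0.53, 0.213, -0.821], [-0.834, 0.042, 0.549]]
force: [0.2, 1.0, 0.2]
opening: 0.045
q [-0.34  0.48 -0.79  1.45  0.71  1.81 -0.94] tilt to -jy deg 33.4 to jx 0.7 F 1.0 tcp [0.528  0.3029 0.3776]
jig mm [-3.000e-01  2.183e+02  3.776e+02] tool y in jig [ 0.998 -0.045  0.042]
time_s: 19.55
tcp_pos: [0.528, 0.3027, 0.3788]
tcp_rot: [[0.152, -0.084, 0.985], [-0.53, 0.834, 0.153], [-0.834, -0.546, 0.082]]
force: [0.7, 0.8, 0.1]
opening: 0.0447
q [-0.2   0.56 -1.05  1.44  0.82  1.9   0.48] tilt to -jy deg 33.5 to jx 0.8 F 1.1 tcp [0.528  0.3027 0.3788]
jig mm [-3.000e-01  2.180e+02  3.788e+02] tool y in jig [ 0.132  0.828 -0.546]
turn options -0.1324982656696957 3.0090943879200975 -3.2740909192594887 f [ 0.011 -0.552 -0.834]
0,78.3,162.5,-200 jig [ -2.3 188.6 329.3] tool cm [ 5.75  0.24 -0.29]
0,78.3,162.5,-100 jig [ -1.1 133.5 245.9] tool cm [15.75  0.24 -0.29]
0,78.3,162.5,19 jig [  0.2  67.8 146.7] tool cm [27.65  0.24 -0.29]
```

View pics/r.png

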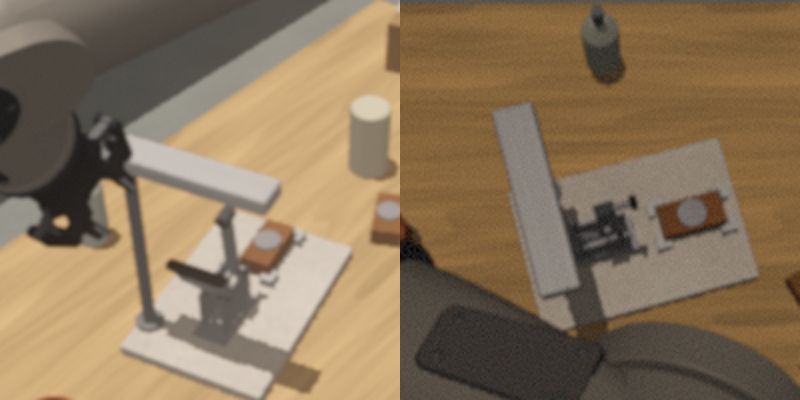

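Run:
```python
from h import *
p,d=snapshot("side");crop(p,220,240,300,300,8,"pics/bar.png")
a=np.radians(14.85);J=np.array([[np.cos(a),-np.sin(a)],[np.sin(a),np.cos(a)]]);O=np.array([.5842,.0920])
C=cloud("side",d);L=(C[...,:2]-O)@J
m=(abs(L[...,0])<.045)&(L[...,1]>.055)&(L[...,1]<.11)&(C[...,2]>.145)&(C[...,2]<.185)
print(m.sum(),L[m].mean(0),C[...,2][m].mean(),L[m].min(0),L[m].max(0),C[...,2][m].max())
v,u=np.where(m);print(u.min(),u.max(),v.min(),v.max())
X=np.array([O[0]+J[0,1]*.0783,O[1]+J[1,1]*.0783,.1625]);print("exp px",proj("side",X), proj("side",[X+np.r_[J[:,0],0]*.034,X-np.r_[J[:,0],0]*.034]))
```

```text
203 [-0.00235468  0.08230279] 0.16648527706926863 [-0.04100973  0.07109921] [0.04205108 0.08980661] 0.17410109875138313
243 273 260 274
exp px [[258.26238085 266.2997685 ]] [[246.38055985 262.31225648]
 [270.33361342 270.3508466 ]]
```

View pics/bar.png

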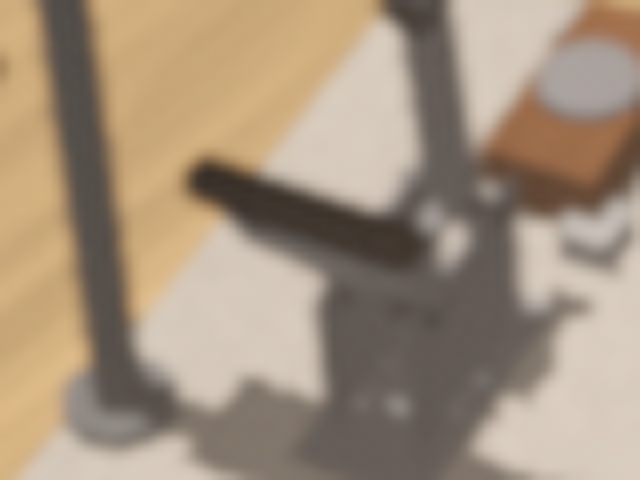

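The bar shows from (244,261) to (273,272), and its centre matches the expected pixel (258,266). Moving in along the tool axis.

```bash
python3 -m inch '[[[4,0.1,-0.1,-0.132,0.05],[8,0.2,-0.3,-0.132,0.05],[12,0.2,-0.3,-0.132,0.05],[16,0.2,-0.3,-0.132,0.05],[18,0.2,-0.3,-0.132,0.05],[18,0.2,-0.3,-0.132,0.05]]]'; python3 st.py;python3 go.py 0,78.3,162.5,19
python3 - <<'E'
from h import *
P=[]
for n in("side","top"):
    p,d=snapshot(n)
    crop(p,*((160,150,320,310) if n=="side" else (185,110,345,270)),2.5,f"pics/r_{n}.png");P.append(cv2.imread(f"pics/r_{n}.png"))
cv2.imwrite("pics/r2.png",np.hstack(P))
E
```

```text
time_s: 20.3
tcp_pos: [0.5525, 0.2078, 0.2253]
tcp_rot: [[0.152, -0.206, 0.967], [-0.532, 0.807, 0.256], [-0.833, -0.553, 0.013]]
force: [-0.1, 0.8, 0.2]
opening: 0.0449
q [-0.03  0.63 -1.04  1.72  0.92  1.64  0.53] tilt to -jy deg 33.6 to jx 0.7 F 0.8 tcp [0.5525 0.2078 0.2253]
jig mm [ -0.9 120.1 225.3] tool y in jig [ 0.007  0.833 -0.553]
turn options -0.007459629628993859 3.1341330239607994 -3.149052283218787 f [ 0.011 -0.553 -0.833]
0,78.3,162.5,19 jig [  0.2  67.8 146.7] tool cm [ 9.45 -0.    0.01]
```

View pics/r2.png

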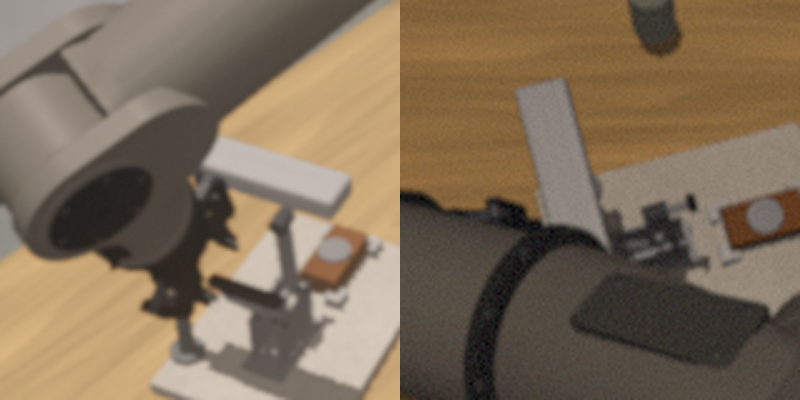

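```bash
cat > clr.py <<'E'
from h import *
a=np.radians(14.85);J=np.array([[np.cos(a),-np.sin(a)],[np.sin(a),np.cos(a)]]);O=np.array([.5842,.0920])
p,d=snapshot("top");C=cloud("top",d);L=(C[...,:2]-O)@J*1000
np.savez("pics/topx.npz",p=p,d=d)
for y0 in range(-40,281,40):
    r=[]
    for x0 in range(-300,121,30):
        m=(d>0)&(abs(L[...,0]-x0)<15)&(abs(L[...,1]-y0)<20)
        r.append(int(1000*np.median(C[...,2][m])) if m.sum()>3 else -1)
    print(y0,r)
E
python3 clr.py
```

```text
-40 [811, 800, 781, 753, 735, -1, -1, -1, 18, 19, 21, 19, 18, 18, 0]
0 [788, 806, 775, 753, 732, 701, -1, -1, -1, 36, 142, 58, 18, 18, 0]
40 [739, 770, 725, 736, 726, 697, 664, -1, 324, 323, 321, 322, 22, 27, 0]
80 [-1, -1, 685, 696, 701, 692, 676, 647, -1, 324, 324, 324, 324, 323, -1]
120 [0, 0, 0, 657, 673, 672, 665, 647, 622, -1, 336, -1, 18, 1, 0]
160 [0, 0, 0, 0, 634, 645, 651, 642, 623, 597, 348, 357, -1, 3, 0]
200 [0, 0, 0, 0, 0, 614, 624, 629, 619, 599, 536, 415, -1, -1, 0]
240 [0, 0, 0, 0, 0, 0, 593, 604, 607, 595, 590, 522, -1, -1, 0]
280 [0, 0, 0, 0, 0, 0, 0, 568, 583, 585, 587, 563, 516, -1, -1]
```

```bash
python3 -m inch '[[[3,0,0,0,0.05],[6,0,0,0,0.05],[8,0,0,0,0.05],[9.4,0,0,0,0.05],[9.4,0,0,0,0.05]]]'; python3 st.py
python3 - <<'E'
from h import *
P=[]
for n in("side","top"):
    p,d=snapshot(n)
    crop(p,*((200,190,300,290) if n=="side" else (225,130,325,230)),4,f"pics/r_{n}.png");P.append(cv2.imread(f"pics/r_{n}.png"))
cv2.imwrite("pics/r3.png",np.hstack(P))
E
```

```text
time_s: 20.95
tcp_pos: [0.5669, 0.16, 0.1476]
tcp_rot: [[0.155, -0.21, 0.965], [-0.53, 0.807, 0.261], [-0.834, -0.552, 0.013]]
force: [0.1, -0.7, 0.9]
opening: 0.0451
q [ 0.03  0.7  -0.99  1.81  1.01  1.52  0.49] tilt to -jy deg 33.5 to jx 0.9 F 1.2 tcp [0.5669 0.16   0.1476]
jig mm [  0.8  70.2 147.6] tool y in jig [ 0.004  0.834 -0.552]
```

View pics/r3.png

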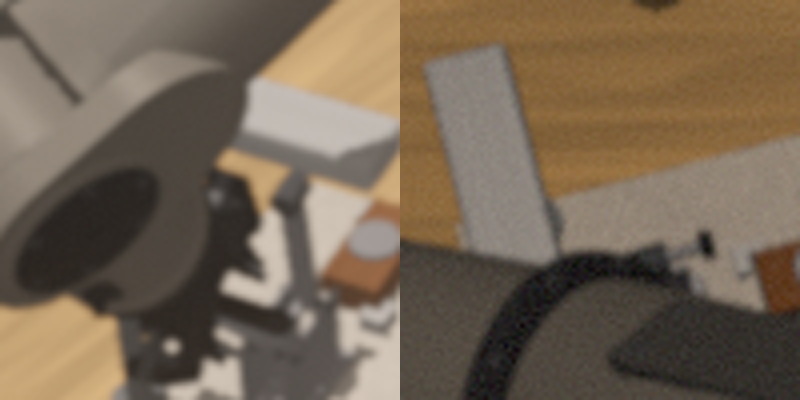

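```bash
python3 -m inch '[[[0.1,-0.1,0,0,-1],[0.1,-0.1,0,0,-1],[0.1,-0.1,0,0,-1],[0.1,-0.1,0,0,-1],[0.1,-0.1,0,0,-1],[0.1,-0.1,0,0,-1]]]' 60; python3 st.py
python3 - <<'E'
from h import *
# arc waypoints in tool cm relative to bar at open
s=sense();R=s['tcp_rot'];a=np.radians(14.85);J=np.array([[np.cos(a),-np.sin(a),0],[np.sin(a),np.cos(a),0],[0,0,1]])
f=lambda q:np.array([0,36+90*np.cos(np.radians(62)-q),83+90*np.sin(np.radians(62)-q)])
for q in [.1,.2,.3,.4,.5,.6,.7,.8,.85,.9,.95,1.0,1.05,1.08,1.1]:
    print(q,(R.T@J@(f(q)-f(0))/10).round(2))
E
```

```text
time_s: 21.65
tcp_pos: [0.5674, 0.16, 0.1488]
tcp_rot: [[0.157, -0.21, 0.965], [-0.529, 0.807, 0.262], [-0.834, -0.551, 0.015]]
force: [-1.7, 2.5, 6.3]
opening: 0.014
q [ 0.03  0.7  -0.99  1.81  1.01  1.52  0.49] tilt to -jy deg 33.5 to jx 1.1 F 7.0 tcp [0.5674 0.16   0.1488]
jig mm [  1.2  70.  148.8] tool y in jig [ 0.004  0.834 -0.551]
0.1 [-0.04  0.9  -0.  ]
0.2 [ 0.01  1.8  -0.01]
0.3 [ 0.15  2.69 -0.01]
0.4 [ 0.37  3.56 -0.02]
0.5 [ 0.69  4.4  -0.03]
0.6 [ 1.08  5.21 -0.04]
0.7 [ 1.55  5.97 -0.05]
0.8 [ 2.1   6.69 -0.06]
0.85 [ 2.4   7.02 -0.06]
0.9 [ 2.72  7.34 -0.07]
0.95 [ 3.05  7.65 -0.08]
1.0 [ 3.4   7.93 -0.08]
1.05 [ 3.76  8.2  -0.09]
1.08 [ 3.98  8.35 -0.09]
1.1 [ 4.13  8.45 -0.1 ]
```

```bash
python3 -m inch '[[[0,0.9,0,0,-1],[0,1.8,0,0,-1],[0.15,2.7,0,0,-1],[0.4,3.55,0,0,-1],[0.7,4.4,0,0,-1],[0.7,4.4,0,0,-1]]]'; python3 st.py
```

```text
time_s: 22.25
tcp_pos: [0.5591, 0.1922, 0.1172]
tcp_rot: [[0.156, -0.212, 0.965], [-0.528, 0.807, 0.263], [-0.834, -0.551, 0.014]]
force: [2.4, 2.7, 3.8]
opening: 0.0139
q [-0.04  0.75 -0.97  1.8   1.03  1.52  0.42] tilt to -jy deg 33.4 to jx 1.1 F 5.2 tcp [0.5591 0.1922 0.1172]
jig mm [  1.4 103.3 117.2] tool y in jig [ 0.002  0.835 -0.551]
```

```bash
python3 -m inch '[[[0.4,0.8,0,0,-1],[0.85,1.6,0,0,-1],[1.4,2.3,0,0,-1],[2.0,2.95,0,0,-1],[2.7,3.5,0,0,-1],[3.3,3.95,0,0,-1],[3.4,4.0,0,0,-1],[3.4,4.0,0,0,-1]]]'; python3 st.py
```

```text
time_s: 23.05
tcp_pos: [0.5559, 0.2052, 0.0682]
tcp_rot: [[0.156, -0.21, 0.965], [-0.531, 0.806, 0.261], [-0.833, -0.553, 0.014]]
force: [-3.6, -2.8, 17.3]
opening: 0.0135
q [-0.09  0.83 -0.94  1.8   1.07  1.49  0.35] tilt to -jy deg 33.6 to jx 1.0 F 17.9 tcp [0.5559 0.2052 0.0682]
jig mm [  1.7 116.7  68.2] tool y in jig [ 0.004  0.833 -0.553]
```

```bash
python3 -m inch '[[[0,0,0,0,0],[0,0,0,0,0],[0,0,0,0,0],[-2,0,0,0,0],[-5,0,0,0,0],[-9,0,0,0,0],[-9,0,0,0,0]]]'; python3 st.py
python3 - <<'E'
from h import *
P=[]
a=np.radians(14.85);J=np.array([[np.cos(a),-np.sin(a)],[np.sin(a),np.cos(a)]]);O=np.array([.5842,.0920])
for n in("side","top"):
    p,d=snapshot(n)
    crop(p,*((200,190,320,310) if n=="side" else (225,130,345,250)),3.333,f"pics/r_{n}.png");P.append(cv2.imread(f"pics/r_{n}.png"))
    C=cloud(n,d);L=(C[...,:2]-O)@J
    m=(d>0)&(abs(L[...,0])<.02)&(L[...,1]>-.13)&(L[...,1]<-.11);print(n,"over dish z",m.sum(),np.percentile(C[...,2][m],[10,50,90,99]) if m.sum() else "")
cv2.imwrite("pics/r4.png",np.hstack(P))
E
```

```text
time_s: 23.75
tcp_pos: [0.5414, 0.2584, 0.1474]
tcp_rot: [[0.161, -0.212, 0.964], [-0.524, 0.809, 0.265], [-0.836, -0.548, 0.019]]
force: [-0.1, 1.0, 0.1]
opening: 0.0427
q [-0.14  0.76 -1.    1.72  0.97  1.6   0.39] tilt to -jy deg 33.2 to jx 1.4 F 1.0 tcp [0.5414 0.2584 0.1474]
jig mm [  1.2 171.8 147.4] tool y in jig [ 0.003  0.837 -0.548]
side over dish z 85 [0.04993721 0.06079894 0.10279857 0.10652496]
top over dish z 0
```

View pics/r4.png

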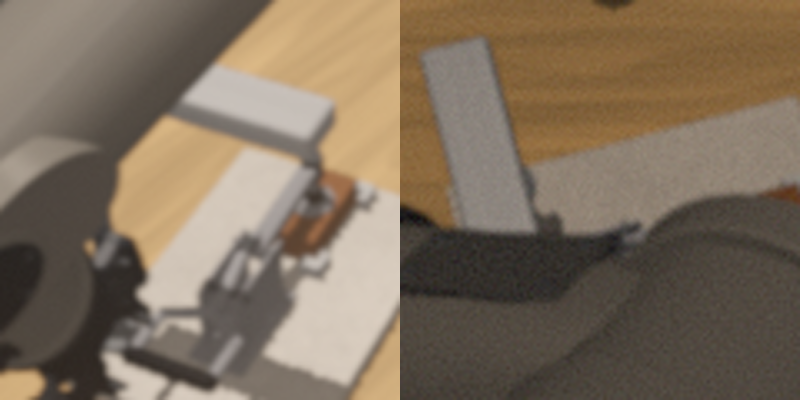

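The clamp is locked: the arm lies level with the pad on the dish at crop (318,195), the bar is down at (165,370), and the gripper is clear. I'll wait 2.8 s.

```bash
for i in 1 2; do :; done; python3 -m inch '[[[0,0,0,0,0],[0,0,0,0,0],[0,0,0,0,0],[0,0,0,0,0],[0,0,0,0,0],[0,0,0,0,0],[0,0,0,0,0],[0,0,0,0,0],[0,0,0,0,0],[0,0,0,0,0]]]' >/dev/null
python3 -m inch '[[[0,0,0,0,0],[0,0,0,0,0],[0,0,0,0,0],[0,0,0,0,0],[0,0,0,0,0],[0,0,0,0,0],[0,0,0,0,0],[0,0,0,0,0],[0,0,0,0,0],[0,0,0,0,0]]]' >/dev/null
python3 -m inch '[[[0,0,0,0,0],[0,0,0,0,0],[0,0,0,0,0],[0,0,0,0,0],[0,0,0,0,0],[0,0,0,0,0],[0,0,0,0,0],[0,0,0,0,0]]]'
python3 - <<'E'
from h import *
p,d=snapshot("side");crop(p,200,190,320,310,5,"pics/lk.png")
a=np.radians(14.85);J=np.array([[np.cos(a),-np.sin(a)],[np.sin(a),np.cos(a)]]);O=np.array([.5842,.0920])
X=np.r_[O+J@[0,.126],.083];print("exp bar px",proj("side",X))
C=cloud("side",d);L=(C[...,:2]-O)@J
m=(d>0)&(abs(L[...,0])<.03)&(abs(L[...,1]-.126)<.014)&(C[...,2]>.06)&(C[...,2]<.11);print(m.sum(),C[...,2][m].max(),L[m].mean(0))
E
python3 st.py; python3 go.py 0,126,83,19
```

```text
time_s: 26.65
tcp_pos: [0.542, 0.253, 0.1425]
tcp_rot: [[0.156, -0.21, 0.965], [-0.529, 0.807, 0.261], [-0.834, -0.552, 0.014]]
force: [0.1, 0.2, 0.1]
opening: 0.0429
exp bar px [[251.22182814 300.63883341]]
143 0.09480964129872427 [-0.00029646  0.12927796]
q [-0.14  0.76 -0.99  1.73  0.98  1.59  0.39] tilt to -jy deg 33.5 to jx 1.0 F 1.0 tcp [0.542  0.253  0.1425]
jig mm [  0.5 166.4 142.5] tool y in jig [ 0.003  0.834 -0.552]
turn options -0.0034235552927201767 3.138169098297073 -3.145016208882513 f [ 0.015 -0.552 -0.834]
0,126,83,19 jig [  0.3 115.5  67.2] tool cm [ 9.09 -0.09 -0.15]
```

View pics/lk.png

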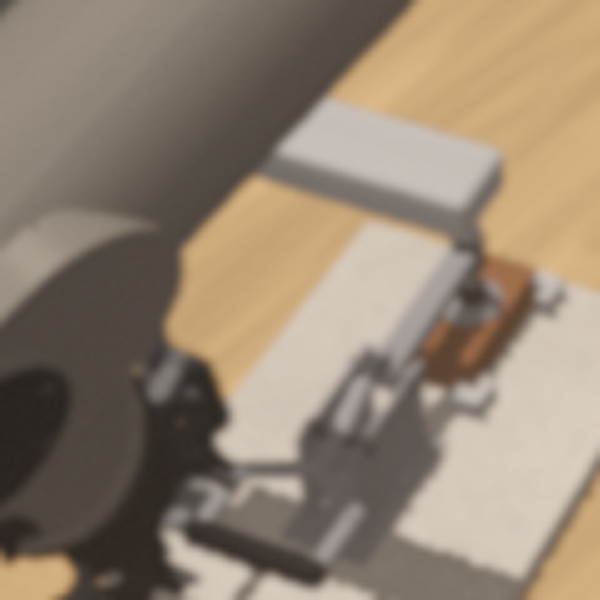

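Still locked after 2.9 s, with the bar at crop (257,550), as expected. Gripping the bar again to reopen.

```bash
python3 -m inch '[[[3,0,0,0,0],[6,0,-0.1,0,0],[9,0,-0.1,0,0],[9,0,-0.1,0,0],[9,0,-0.1,0,-1],[9,0,-0.1,0,-1],[9,0,-0.1,0,-1],[9,0,-0.1,0,-1],[9,0,-0.1,0,-1]]]' 70; python3 st.py
python3 - <<'E'
from h import *
s=sense();R=s['tcp_rot'];a=np.radians(14.85);J=np.array([[np.cos(a),-np.sin(a),0],[np.sin(a),np.cos(a),0],[0,0,1]])
f=lambda q:np.array([0,36+90*np.cos(np.radians(62)-q),83+90*np.sin(np.radians(62)-q)])
for q in [1.0,.9,.8,.7,.6,.5,.4,.3,.2,.1,0,-.03]:
    print(q,(R.T@J@(f(q)-f(1.076))/10).round(2))
E
```

```text
time_s: 27.6
tcp_pos: [0.5553, 0.2057, 0.0692]
tcp_rot: [[0.157, -0.21, 0.965], [-0.53, 0.807, 0.262], [-0.833, -0.552, 0.016]]
force: [-1.7, -4.3, 6.1]
opening: 0.0138
q [-0.09  0.83 -0.94  1.81  1.07  1.49  0.35] tilt to -jy deg 33.5 to jx 1.1 F 7.6 tcp [0.5553 0.2057 0.0692]
jig mm [  1.2 117.3  69.2] tool y in jig [ 0.004  0.834 -0.552]
1.0 [-0.55 -0.4   0.01]
0.9 [-1.23 -0.99  0.02]
0.8 [-1.85 -1.65  0.04]
0.7 [-2.39 -2.36  0.05]
0.6 [-2.87 -3.13  0.06]
0.5 [-3.26 -3.94  0.07]
0.4 [-3.57 -4.78  0.08]
0.3 [-3.8  -5.65  0.09]
0.2 [-3.93 -6.54  0.09]
0.1 [-3.98 -7.44  0.1 ]
0 [-3.94 -8.34  0.1 ]
-0.03 [-3.91 -8.61  0.1 ]
```

```bash
python3 -m inch '[[[-0.55,-0.4,0,0,-1],[-1.2,-1,0,0,-1],[-1.85,-1.65,0,0,-1],[-2.4,-2.35,0,0,-1],[-2.85,-3.15,0,0,-1],[-3.25,-3.95,0,0,-1],[-3.25,-3.95,0,0,-1]]]'; python3 st.py
```

```text
time_s: 28.3
tcp_pos: [0.5581, 0.1948, 0.1189]
tcp_rot: [[0.159, -0.212, 0.964], [-0.523, 0.81, 0.265], [-0.837, -0.546, 0.018]]
force: [-3.2, 18.5, 0.8]
opening: 0.0139
q [-0.04  0.75 -0.98  1.8   1.02  1.51  0.42] tilt to -jy deg 33.1 to jx 1.4 F 18.8 tcp [0.5581 0.1948 0.1189]
jig mm [  1.1 106.  118.9] tool y in jig [ 0.003  0.838 -0.546]
```

```bash
python3 -m inch '[[[-0.3,-0.85,0,0,-1],[-0.55,-1.7,0,0,-1],[-0.7,-2.6,0,0,-1],[-0.75,-3.5,0,0,-1],[-0.7,-4.4,0,0,-1],[-0.68,-4.6,0,0,-1],[-0.68,-4.6,0,0,-1],[-0.68,-4.6,0,0,-1]]]'; python3 st.py
```

```text
time_s: 29.1
tcp_pos: [0.5669, 0.1611, 0.1502]
tcp_rot: [[0.16, -0.212, 0.964], [-0.524, 0.809, 0.265], [-0.836, -0.548, 0.018]]
force: [-4.4, 15.3, 12.9]
opening: 0.0135
q [ 0.03  0.69 -1.    1.81  1.01  1.51  0.49] tilt to -jy deg 33.2 to jx 1.4 F 20.5 tcp [0.5669 0.1611 0.1502]
jig mm [  1.   71.2 150.2] tool y in jig [ 0.002  0.836 -0.548]
```

```bash
python3 -m inch '[[[0,0.15,0,0,-1],[0,0.15,0,0,0],[0,0.15,0,0,0],[0,0.15,0,0,0],[-3,0.15,0,0,0],[-7,0.15,0,0,0],[-12,0.15,0,0,0],[-17,0.15,0,0,0],[-22,0.15,0,0,0],[-26,0.15,0,0,0]]]'; python3 -m inch '[[[0,0,0,0,0],[0,0,0,0,0]]]'; python3 st.py
python3 - <<'E'
from h import *
P=[]
a=np.radians(14.85);J=np.array([[np.cos(a),-np.sin(a)],[np.sin(a),np.cos(a)]]);O=np.array([.5842,.0920])
X=np.r_[O+J@[0,.0783],.1625];print("exp open bar px",proj("side",X))
for n in("side","top"):
    p,d=snapshot(n)
    cv2.imwrite(f"pics/fin_{n}.png",p[:,:,::-1])
    crop(p,*((200,190,320,310) if n=="side" else (225,130,345,250)),3.333,f"pics/r_{n}.png");P.append(cv2.imread(f"pics/r_{n}.png"))
    C=cloud(n,d);L=(C[...,:2]-O)@J
    m=(d>0)&(abs(L[...,0])<.042)&(L[...,1]>.055)&(L[...,1]<.11)&(C[...,2]>.145)&(C[...,2]<.185);v,u=np.where(m);print(n,"bar",m.sum(),(L[m].mean(0),C[...,2][m].mean(),u.min(),u.max(),v.min(),v.max()) if m.sum() else "")
    m=(d>0)&(C[...,2]>.040)&(C[...,2]<.058)&(abs(L[...,0])<.035)&(abs(L[...,1]+.12)<.06);print("holder",m.sum(),(L[m].mean(0),np.percentile(L[m],[1,99],axis=0).round(4).tolist()) if m.sum() else "")
cv2.imwrite("pics/r5.png",np.hstack(P))
E
```

```text
time_s: 30.1
tcp_pos: [0.5252, 0.2971, 0.366]
tcp_rot: [[0.157, -0.211, 0.965], [-0.528, 0.808, 0.262], [-0.834, -0.551, 0.015]]
force: [0.8, -0.1, 0.8]
opening: 0.0427
time_s: 30.3
tcp_pos: [0.5258, 0.2963, 0.3637]
tcp_rot: [[0.157, -0.211, 0.965], [-0.529, 0.807, 0.262], [-0.834, -0.551, 0.015]]
force: [0.4, 0.3, -0.4]
opening: 0.0426
q [-0.17  0.57 -1.07  1.48  0.83  1.88  0.58] tilt to -jy deg 33.5 to jx 1.1 F 0.7 tcp [0.5258 0.2963 0.3637]
jig mm [ -4.1 212.4 363.7] tool y in jig [ 0.003  0.834 -0.551]
exp open bar px [[258.26238085 266.2997685 ]]
side bar 198 (array([-0.00292798,  0.08445292]), np.float64(0.1659763139150356), np.int64(243), np.int64(273), np.int64(260), np.int64(274))
holder 384 (array([-0.00136441, -0.11330834]), [[-0.0226, -0.1632], [0.0233, -0.0715]])
top bar 0 
holder 539 (array([ 0.00035885, -0.11968451]), [[-0.0216, -0.1639], [0.0238, -0.0756]])
```

View pics/r5.png

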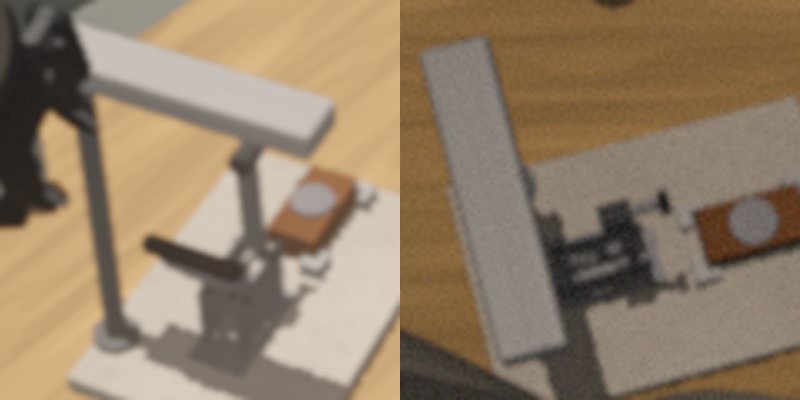

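View pics/fin_top.png

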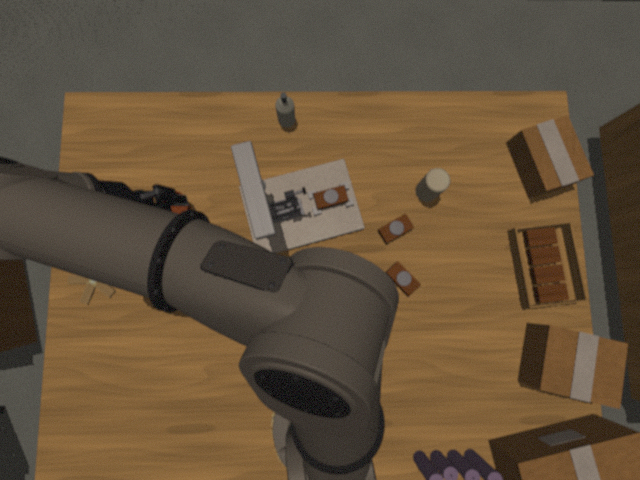

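View pics/fin_side.png

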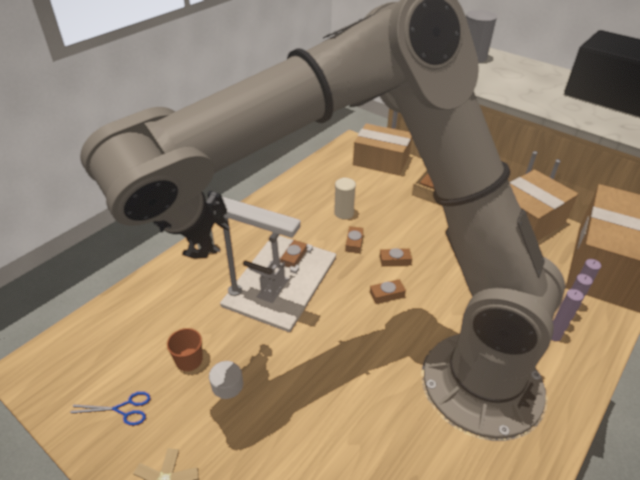

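The pot (186,350), tin (226,380) and candle (345,198) are where they started. The clamp is open, the holder is flat in the nest, and the robot is clear of everything.

```bash
python3 -c "
from cell import *
close_job();print(sense()['time_s'])"
```

```text
the job is handed in; nothing more can be done
the job is handed in; nothing more can be done
```

The job is done and handed in at about 30.5 s, well under the 72 s limit; the hand-in gave no verdict.

- **Holder:** I took the right-most dished holder, laid it in the nest dish up, and let go. It was centred within about 1 mm and level.
- **Clamp closing:** The move rows cannot tilt the gripper. I leaned it about 34° by pushing upward at the edge of the arm's reach, where the reached orientation is kept. I then gripped the cross-bar and swung the handle to its end stop.
- **Locked wait:** With the gripper off, the clamp stayed locked by itself for about 3 s, with the pad on the dish.
- **Clamp opening:** I gripped the bar again, swung the handle fully open and backed away.

**Last checks:**
- **Clamp:** the bar is at exactly its starting pixels, so it is fully open.
- **Holder:** it is still centred within 1 mm by the top view. The side view's mean point reads about 7 mm off in y, as it did before pressing, probably because that view also sees the holder's side faces.
- **Candle, pot and tin:** they look unmoved; I judged this by eye from the side picture.
- **Forces:** the wrist reading once reached about 80 N (limit 120 N). That was during a fast free move at the edge of the reach and fell to about 1 N at rest, so I took it as inertia, not contact. All the other readings I took were about 20 N or less.

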